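# Hold the sprung test-box cover at the index for the interlock check

## Robot

A 6-joint arm with a two-finger parallel gripper is mounted at the origin on a cart in front of the work surface, level with it; the furniture and walls round the work are solid. World frame = base frame: x ahead of the robot, y to its left, z up, the work surface at z = 0. Lengths are in m, angles in rad, forces in N, time in s.
With the tool pointing down it reaches from about 0.35 to 0.775 m from the base axis. Payload 5.5 kg.
Tool frame: the origin (TCP) lies at the very end of the fingers, on their centre line; the grasp point (between the pads) lies 19 mm behind it; z points along the fingers, y is the direction in which the jaws open and shut (so a half turn about z gives the same grasp; the last joint's range is limited). The gripper opens to 85 mm and grips with 20 to 120 N. Pads are 22 mm wide; open, the fingers measure 114 mm over their backs; the gripper's body (76 mm by 85 mm) begins 54 mm behind the grasp point. The pads swing forward as they close: fully open they stand 13 mm farther back than shut.
Start: joints at [1.05, 0.313, 0.046, 1.304, 0, 1.431], TCP at [0.214, 0.534, 0.231] pointing down, gripper open.
Joint ranges: [-2.76, 2.76], [-0.86, 1.69], [-1.03, 1.26], [-2.2, 2.34], [-1.47, 1.5], [-3.14, 3.14]. Speed limits (rad/s): [2.57, 2.57, 3.14, 3.14, 3.14, 3.14].

## Interface

Orientations are given as a unit quaternion [w, x, y, z].
In Python, from workcell import get_state, vision, workorder, silhouettes, tip_of gives the robot as it stands.
- The arm moves only by the shell command python3 -m inch 'ROWS' [FORCE]. ROWS is JSON, a list of rows, each a list of 7 numbers: the shift along the tool's x, y, z in cm, then the turn, a rotation vector about the tool's x, y, z in degrees, then the finger opening in cm, from 0 to 8.54. In form: [[dx, dy, dz, rx, ry, rz, hand], ...]. A call has 1 to 5 rows; each row shifts and turns the commanded pose from where the row before left it, along the tool's axes as they then stand; what a row does not reach is not made up. A row lasts 1/10 s, in which the tool goes at most 50 mm and 8.59 degrees, less where a joint would pass 70% of its speed; a pose out of reach is approached as far as the arm can. A call with a gripper value outside its range is refused whole. The fingers move at their own pace and stop on an object; FORCE is the grip in N (left out, the last holds). Time passes only in rows, so rows that do not move let the fingers close. It gives the time, the measured TCP pose, the force and the opening at its end, in the units of the state.
- get_state(): the state, without advancing time (a new reading comes with each control period).
- vision.read_camera(name): name is "scene" or "top"; returns a dict with "pixels" (420x560x3 uint8, red, green, blue), "depth" (420x560 float32, m along the optical axis (not along the pixel's ray), 0 where there is no reading), "mtx" (3x3 intrinsics, pixels), "T" (4x4, takes a point from camera to world coordinates). Camera axes: x right, y up, looking along -z (the intrinsics and any distortion apply to the point x, -y, -z); pixel columns grow to the right and rows downward; lengths in m; the calibration is good to about 2 mm. A picture is of the moment at which its call begins.
- workorder.hand_in(): hands the job in, once; it reports no verdict.
Trained networks look in a picture, given as the dict that the camera call returned (one of the last four; its "shot" number tells which), for a name from the list of things; names that differ only in an ending like _2 or _b are one class to them, and where a whole thing is asked for, a point or a joint stands for the part that bears it (a point fixed in the world has none). Each returns a list of dicts, best first, with "confidence" (0 to 1); they miss things now and then, are a little off and sometimes report something else, mostly with a low value. They report only what shows in the picture. A call takes as long as a camera call.
- silhouettes(picture, label): "mask" (420x560 bool, what is visible of it) and "location" ([column, row] in pixels, amid what is visible of it).
- tip_of(picture, label): "location" ([column, row] in pixels: a listed point, or the origin of a listed thing).
The state is a dict: "clock": time; "joint_pos": joint angles; "qvel": joint speeds; "tau": joint torques, N m; "tcp_pos": TCP position; "orientation": TCP orientation; "wrist_force": force on the tool from outside, world axes, zero at the start; "ft_torque": the same for the moment, N m; "finger_gap": finger opening in m.
Only numpy, scipy, OpenCV 4.12 (cv2) and the standard library are available. Lean on these libraries where they do the work, as an engineer would, in place of code of your own. Each camera call takes 0.05 s, during which the arm holds its last target.

## Task

The interlock of the spring-lidded test box is to be checked at the set angle. Turn the box's quarter-turn latch fully open, then lift the cover by its bar handle with the gripper until the cover's pointer lines up with the index rider clamped on the quadrant beside it, and finish with the gripper still holding the cover there, because the spring would shut it. Do not shift the index rider and leave the other things on the bench where they are.

Things in the scene. Friction and masses are not known exactly. Their poses are not given: they have to be found in the camera images.
- test_box: grey sheet-metal box fixed on the bench, 180 x 200 mm and 75 mm high, open-topped, a circuit board inside. Origin: centre of its underside; x points from its front (the robot's side) to its hinge side, y to the left along the hinge, z up. The latch stands at its right side (-y), an upright graduated arc (the quadrant) at its left side (+y, 118 mm from the middle, up to 230 mm above the bench)
- hinge (a point): middle of the cover's hinge line: 90 mm behind the box's origin (+x of the box) and 79 mm up; the hinge line runs along the box's y
- cover (a joint): angle of the flat aluminium cover (184 x 204 x 8 mm, about 0.3 kg) about the hinge line, rad: 0 shut (level), grows to 1.2 as its front edge rises. A torsion spring pushes it shut: 0.36 N m at 0, 0.9 N m more per rad, so with its weight some 4 N upward at the handle start it and at 0.6 rad it is held by about 7 N square to the line from the hinge, or 11 N straight up. Let go, it falls shut. While the latch is closed it cannot be lifted
- cover_grip (a point): centre of the cover's bar handle: a level round bar parallel to the hinge line on two posts 110 mm apart; the black sleeve to grip is 15 mm thick and 70 mm long, bar axis 42 mm above the cover's top face, 160 mm in front of the hinge line and 46 mm above it while shut (125 mm above the bench). The bar is round, so a gripper that closes across it from above can stay upright while the bar turns in its fingers
- pointer (a point): tip region of the pointer, a steel blade 4 mm thick that sticks out 25 mm to the left from the cover's front left corner and passes just in front of the index rider; 170 mm from the hinge line. Its frame turns with the cover: x from the front edge to the hinge, in the cover's plane
- index (a joint): angle of the index rider about the same hinge line, rad, on the same scale as the cover: the pointer lines up with the rider when the two are equal. Set between 0.45 and 0.8 by a stiff clamp; it stays where it is unless pushed hard
- index_mark (a point): outer face of the index rider, a dark steel block 20 mm long along the arc with a thin white line at its middle, clamped on the aluminium quadrant; 162 mm from the hinge line. Its frame turns with the rider: x towards the hinge line
- latch (a joint): angle of the quarter-turn latch about its upright spindle, rad: 0 closed (cam finger over the cover's edge, lever pointing to the right, -y of the box), 1.57 fully open at its stop (lever pointing to the front, -x of the box); opening turns it clockwise seen from above. It may start up to 0.25 from closed. It turns against friction of about 0.15 N m (2 N at the grip) and stays where it is left. The spindle stands 50 mm in front of and 135 mm to the right of the box's origin
- latch_grip (a point): middle of the upright round black grip at the lever's end, 16 mm thick, free from 95 to 138 mm above the bench (this point at 119 mm), 70 mm from the spindle axis; nothing but the lever (top at 93 mm) stands under it

How it is judged:
On the way, in this order (a step that is already met when the one before it is completed fails the run):
1. the latch is turned fully open while the cover is still shut (value of joint latch above 1.4 rad and value of joint cover below 0.1 rad), for 0.2 s.
2. the cover is lifted clear by the gripper (value of joint cover above 0.2 rad and contact force between the fingers and cover above 2 N), for 0.2 s.
At the end, for the whole second after the job is handed in: The gripper's fingers carry the cover (more than 3 N on it) and keep it still (under 0.05 rad/s) within 0.07 rad (12 mm at the pointer) of the index rider, with the latch still open (beyond 1.3 rad) (angle between the x axis of pointer and the x axis of index_mark, either way round below 0.07 rad and velocity of joint cover between -0.05 and 0.05 rad/s and contact force between the fingers and cover above 3 N and value of joint latch above 1.3 rad); the arm keeps its last pose, push and grip.
It fails at once if the index rider is shifted by more than 6 mm (distance of index_mark from where it was at the start of the episode above 0.006 m).
It fails at once if a bystander is moved by more than 30 mm (distance of any of tape_green, wick_reel, capacitor, side_cutters, screwdriver, module, flux_tin from where it was at the start of the episode above 0.03 m).
It also fails if it takes over 48 s, if anything falls off the work surface, if the arm or the gripper's body presses on something with over 40 N, if the wrist force passes 120 N, or if a joint passes its speed limit or range.

## Working session

There is one attempt and no reset: what is moved stays moved. The work goes in short steps, Python scripts to look and compute and a shell command to move; the robot and the scene stay as the last step left them, time stands still between calls to the robot, and variables do not carry over. Pictures are saved under pics/ and viewed, and the job is handed in when it is done.

```bash
ls; mkdir -p pics; cat > h.py <<'E'
import numpy as np, cv2
from workcell import get_state, vision, workorder, silhouettes, tip_of
def save(c,n): cv2.imwrite('pics/'+n+'.png',cv2.cvtColor(c['pixels'],cv2.COLOR_RGB2BGR))
def at(c,u,v,r=2):
    d=c['depth'][int(v)-r:int(v)+r+1,int(u)-r:int(u)+r+1]; d=d[d>0]
    if len(d)==0: return None
    return proj(c,u,v,np.median(d))
def proj(c,u,v,d):
    K=c['mtx']; p=np.array([(u-K[0,2])/K[0,0]*d,-(v-K[1,2])/K[1,1]*d,-d,1]); return (c['T']@p)[:3]
def ray(c,u,v,z):  # intersection with height z
    o=c['T'][:3,3]; p=proj(c,u,v,1.)-o; return o+p*(z-o[2])/p[2]
def pix(c,P):
    T=np.linalg.inv(c['T']); p=T@np.append(P,1); K=c['mtx']
    return K[0,0]*p[0]/-p[2]+K[0,2], K[1,1]*-p[1]/-p[2]+K[1,2]
E
python3 - <<'E'
from h import *
np.set_printoptions(precision=4,suppress=True)
for n in ['scene','top']:
    c=vision.read_camera(n); save(c,n+'0'); print(n,c['mtx'].tolist(),c['T'],{k for k in c})
    for l in ['test_box','hinge','cover_grip','pointer','index_mark','latch_grip']:
        for r in tip_of(c,l)[:2]: print(l,r['location'],round(r['confidence'],2),at(c,*r['location']))
print(get_state())
E
```

```text
pics
scene [[430.9628857456233, 0.0, 280.11266748224693], [0.0, 430.9628857456233, 212.85594910196315], [0.0, 0.0, 1.0]] [[-0.5741  0.6338 -0.5183  0.1999]
 [-0.8187 -0.4495  0.3573  0.4406]
 [-0.0065  0.6295  0.777   0.7628]
 [ 0.      0.      0.      1.    ]] {'mtx', 'T', 'pixels', 'depth', 'shot'}
test_box [261.4, 243.4] 0.59 [0.5834 0.2175 0.1306]
hinge [232.5, 197.5] 0.59 [0.7451 0.1854 0.0827]
cover_grip [284.8, 233.5] 0.66 [0.6024 0.1526 0.0882]
pointer [232.9, 283.7] 0.93 [0.583  0.285  0.0561]
index_mark [214.8, 230.9] 0.45 [0.6164 0.2863 0.1854]
latch_grip [352.0, 175.9] 0.67 [ 0.6218 -0.0304  0.1221]
top [[498.33792948307337, 0.0, 279.79168933954895], [0.0, 498.33792948307337, 209.15492253967267], [0.0, 0.0, 1.0]] [[ 0.0256  0.9987 -0.0449  0.597 ]
 [-0.9995  0.0265  0.0186  0.1504]
 [ 0.0198  0.0444  0.9988  0.9679]
 [ 0.      0.      0.      1.    ]] {'mtx', 'T', 'pixels', 'depth', 'shot'}
test_box [259.0, 201.4] 0.8 [0.6496 0.1712 0.0835]
hinge [257.2, 147.4] 0.61 [0.7462 0.1771 0.0821]
cover_grip [262.3, 239.0] 0.61 [0.5837 0.1629 0.1259]
pointer [193.3, 240.4] 0.77 [ 0.5757  0.2979 -0.0001]
pointer [382.6, 217.9] 0.44 [ 0.6242 -0.0374  0.1383]
index_mark [183.3, 218.8] 0.47 [0.6132 0.2873 0.1801]
{'clock': 0.7, 'joint_pos': array([1.0504, 0.3132, 0.0461, 1.3036, 0.    , 1.4312]), 'qvel': array([ 0.0004,  0.0012,  0.0002,  0.0012, -0.0005,  0.0008]), 'tau': array([ -0.0003, -48.0293,  29.8747,  -0.0002,  -0.0002,   0.    ]), 'tcp_pos': array([0.2137, 0.5338, 0.2313]), 'orientation': array([0.    , 0.1893, 0.9819, 0.0001]), 'wrist_force': array([-0.0377,  0.0305,  0.0315]), 'ft_torque': array([0.0099, 0.0386, 0.0421]), 'finger_gap': 0.08575849766761509}
```

View pics/scene0.png

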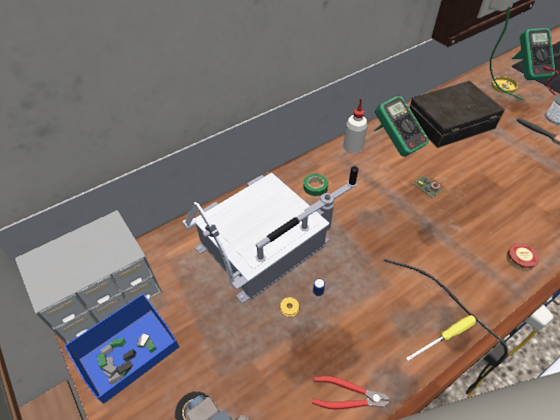

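View pics/top0.png

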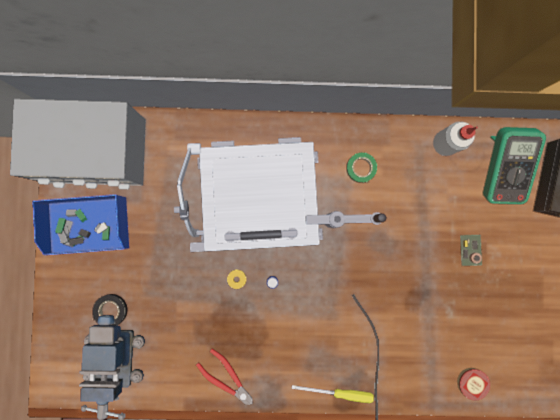

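The top view shows the shut cover, with the handle sleeve at about (262,235), the latch spindle at (337,219), its grip at (380,218) and the rider at about (183,210). The capacitor (272,282) and wick reel (236,279) stand in front of the box. Next I fit the box pose.

```bash
python3 - <<'E'
from h import *
np.set_printoptions(precision=4,suppress=True)
c=vision.read_camera('top'); s=vision.read_camera('scene')
def cloud(c):
    v,u=np.mgrid[0:420,0:560]; d=c['depth']; K=c['mtx']
    P=np.stack([(u-K[0,2])/K[0,0]*d,-(v-K[1,2])/K[1,1]*d,-d,np.ones_like(d)],-1)@c['T'].T
    return P[...,:3]
P=cloud(c)
m=(P[...,2]>.075)&(P[...,2]<.093)&(P[...,0]>.5)&(P[...,0]<.8)&(P[...,1]>.05)&(P[...,1]<.29)
n,l,st,ce=cv2.connectedComponentsWithStats(cv2.morphologyEx(m.astype(np.uint8),cv2.MORPH_OPEN,np.ones((9,9))))
k=1+np.argmax(st[1:,4]); q=P[l==k]
print('z cover',np.median(q[:,2])); r=cv2.minAreaRect(q[:,:2].astype(np.float32)); print(r); print(cv2.boxPoints(r))
for n_,cc,PP in(('top',c,P),('scene',s,cloud(s))):
  for lab in ['cover_grip','latch_grip','latch','index_mark','cover','index','pointer']:
    for o in silhouettes(cc,lab)[:1]:
        M=o['mask']; pts=PP[M]; 
        print(n_,lab,round(o['confidence'],2),M.sum(),o['location'],np.median(pts,0),pts.min(0),pts.max(0))
# handle bar
m=(P[...,2]>.115)&(P[...,2]<.14)&(P[...,0]>.5)&(P[...,0]<.65)&(P[...,1]>.08)&(P[...,1]<.25)
q=P[m]; print('bar',q.mean(0),q.min(0),q.max(0)); a=cv2.fitLine(q[:,:2].astype(np.float32),cv2.DIST_HUBER,0,.01,.01).ravel(); print(a,np.degrees(np.arctan2(-a[0],a[1])))
# latch grip top
m=(P[...,2]>.125)&(P[...,2]<.15)&(P[...,0]>.5)&(P[...,0]<.7)&(P[...,1]>-.1)&(P[...,1]<.02)
print('latchgrip',P[m].mean(0),P[m].min(0),P[m].max(0))
m=(P[...,2]>.04)&(P[...,0]<.45)
print('vise',P[m].min(0),P[m].max(0))
for u,v in [(337,219),(183,210),(195,148),(195,247)]: print(u,v,at(c,u,v,1))
E
```

```text
z cover 0.08349840359551786
((0.6633796095848083, 0.18315374851226807), (0.19423091411590576, 0.2249668836593628), 4.712411403656006)
[[0.5574 0.2873]
 [0.5758 0.0631]
 [0.7694 0.079 ]
 [0.7509 0.3032]]
top cover_grip 0.77 11698 [258.4, 197.7] [0.6582 0.1741 0.0836] [ 0.5586  0.0621 -0.004 ] [0.7744 0.2978 0.9679]
top latch_grip 0.75 717 [343.5, 220.6] [0.6224 0.0248 0.0941] [ 0.597  -0.0692 -0.0014] [0.6382 0.1504 0.9679]
top latch 0.77 773 [341.3, 217.9] [0.6222 0.0262 0.0939] [ 0.597  -0.0634  0.0002] [0.6382 0.1504 0.9679]
top index_mark 0.51 171 [184.9, 210.5] [0.6253 0.2866 0.182 ] [ 0.597   0.1504 -0.0039] [0.6459 0.3287 0.9679]
top cover 0.92 11786 [257.0, 197.7] [0.6582 0.1739 0.0836] [ 0.5604  0.0643 -0.0021] [0.768  0.2913 0.9679]
top index 0.65 653 [343.2, 219.4] [0.6221 0.0208 0.0942] [ 0.597  -0.048   0.0005] [0.6341 0.1504 0.9679]
top pointer 0.97 11743 [257.6, 194.2] [0.6581 0.1741 0.0836] [ 0.5586  0.0642 -0.0019] [0.7738 0.2913 0.9679]
scene latch_grip 0.91 474 [333.3, 196.0] [0.62   0.0123 0.0958] [ 0.1999 -0.044   0.    ] [0.6899 0.4406 0.7628]
scene latch 0.85 60
[... 201 characters left out ...]
ene cover 0.97 7259 [260.8, 224.9] [0.6443 0.1787 0.0849] [0.1999 0.0249 0.0008] [0.7568 0.4406 0.7628]
scene index 0.65 132 [212.4, 230.1] [0.6212 0.2904 0.1811] [0.6115 0.28   0.1718] [0.6384 0.3024 0.1935]
scene pointer 0.64 7298 [261.4, 225.1] [0.6445 0.1798 0.0849] [ 0.1999  0.0274 -0.0006] [0.8155 0.4406 0.7628]
bar [0.5904 0.1667 0.1296] [0.5805 0.1061 0.1216] [0.6003 0.2273 0.1345]
[ 0.0834 -0.9965  0.5904  0.1667] -175.21764
latchgrip [ 0.6245 -0.0346  0.1361] [ 0.6173 -0.0439  0.1253] [ 0.6324 -0.0282  0.1403]
vise [0.2582 0.3954 0.0401] [0.4385 0.4844 0.099 ]
337 219 [0.6214 0.034  0.1008]
183 210 [0.6267 0.2867 0.1888]
195 148 [0.741  0.287  0.0877]
195 247 [0.5658 0.2822 0.0804]
```

```bash
python3 - <<'E'
from h import *
a=cv2.imread('pics/top0.png')[120:270,140:410]; b=cv2.imread('pics/scene0.png')[160:310,170:380]
cv2.imwrite('pics/c1.png',cv2.resize(a,None,fx=2.9,fy=2.9,interpolation=3)); cv2.imwrite('pics/c2.png',cv2.resize(b,None,fx=3.8,fy=3.8,interpolation=3))
E
```

```text
(no output)
```

View pics/c1.png

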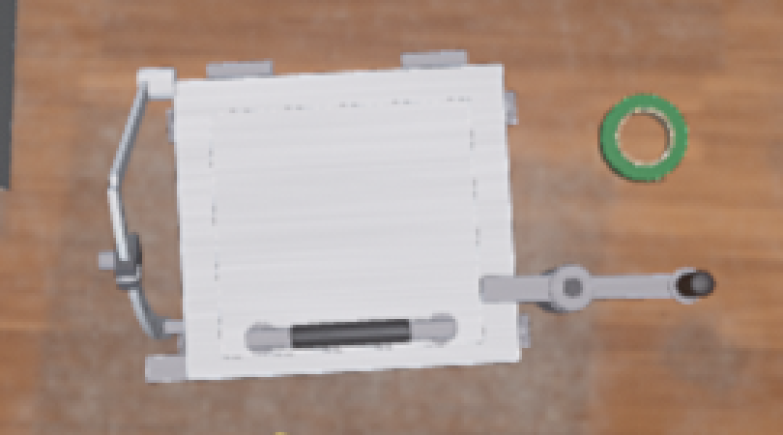

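View pics/c2.png

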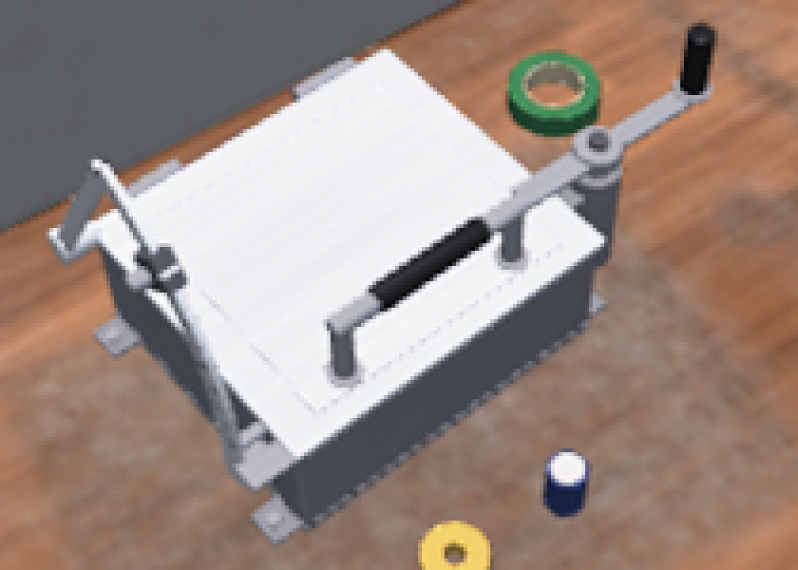

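Every fit agrees: yaw is about 4.75°, the hinge is at about (0.750, 0.180), and the predicted spindle (0.6216, 0.0339) matches the measured (0.6214, 0.034). The latch starts at about 0.04 rad. Next I measure the rider angle and plan the approach.

```bash
cat >> h.py <<'E'
from scipy.spatial.transform import Rotation as R
YAW=np.radians(4.75); XB=np.array([np.cos(YAW),np.sin(YAW),0]); YB=np.array([-np.sin(YAW),np.cos(YAW),0]); ZB=np.array([0,0,1.])
BAR=np.array([.5904,.1667,.125]); H=BAR+.16*XB-.046*ZB; O=H-.09*XB-.079*ZB; SP=O-.05*XB-.135*YB
def cloud(c):
    v,u=np.mgrid[0:420,0:560]; d=c['depth']; K=c['mtx']
    return (np.stack([(u-K[0,2])/K[0,0]*d,-(v-K[1,2])/K[1,1]*d,-d,np.ones_like(d)],-1)@c['T'].T)[...,:3]
def pose():
    s=get_state(); return np.array(s['tcp_pos']), R.from_quat(np.roll(s['orientation'],-1))
def yawerr(r,tgt=YAW):
    y=r.as_matrix()[:,1]; return np.degrees((np.arctan2(y[1],y[0])-tgt+np.pi)%(2*np.pi)-np.pi)
def plan(goal,n,rz,nr,p=None,r=None):
    if p is None: p,r=pose()
    D=(np.array(goal)-p)/n
    for i in range(n):
        d=r.inv().apply(D)*100; print(np.round(d,2).tolist(), rz/nr if i<nr else 0)
        if i<nr: r=r*R.from_rotvec([0,0,np.radians(rz/nr)])
E
python3 - <<'E'
from h import *
np.set_printoptions(precision=4,suppress=True)
for n in('scene','top'):
    c=vision.read_camera(n); P=cloud(c)
    D=P-H; xb=D@XB; yb=D@YB; zb=D[...,2]; r=np.hypot(xb,zb); a=np.arctan2(zb,-xb)
    for lo in (.110,.118,.128):
      m=(yb>lo-.02)&(yb<.15)&(r>.13)&(r<.175)&(a>.2)&(a<1.1)&(c['depth']>0)
    for o in silhouettes(c,'index')[:2]+silhouettes(c,'index_mark')[:1]:
        M=o['mask']&m; print(n,round(o['confidence'],2),M.sum(),np.percentile(a[M],[0,5,50,95,100]) if M.any() else '',np.median(r[M]),np.median(yb[M]))
    b=cv2.cvtColor(c['pixels'],cv2.COLOR_RGB2BGR)
    print(n,'pred',[np.round(pix(c,H+.118*YB+.162*(-np.cos(t)*XB+np.sin(t)*ZB)),1).tolist() for t in(.6,.65,.7,.75,.8)])
    u,v=map(int,pix(c,H+.118*YB+.162*(-np.cos(.7)*XB+np.sin(.7)*ZB)))
    cv2.imwrite(f'pics/r_{n}.png',cv2.resize(b[v-25:v+25,u-25:u+25],None,fx=10,fy=10,interpolation=0)); print(u-25,v-25)
p,r=pose(); print(p,yawerr(r),SP)
LG=SP+.07*(np.cos(.04)*-YB+np.sin(.04)*-XB); print('LG',LG)
plan([LG[0],LG[1],.20],16,64,8)
E
```

```text
scene 0.48 149 [0.6513 0.6633 0.717  0.7706 0.7794] 0.15948211426953218 0.12087374313093344
scene 0.71 148 [0.6513 0.6633 0.7171 0.7708 0.7797] 0.15947936513667194 0.12087697126637643
scene pred [[218.6, 239.9], [216.6, 235.9], [214.4, 231.8], [212.1, 227.6], [209.7, 223.5]]
189 206
top 0.6 162 [0.6482 0.6667 0.7346 0.7781 0.8057] 0.15623346017807724 0.11654851156114282
top 0.74 0  nan nan
top pred [[184.7, 222.9], [183.9, 219.9], [183.0, 216.6], [182.2, 213.0], [181.3, 209.2]]
158 191
[0.2138 0.5339 0.2313] 63.43225923462685 [0.6215 0.0338 0.    ]
LG [ 0.6245 -0.0361  0.    ]
[-3.71, -2.35, 0.2] 8.0
[-4.0, -1.81, 0.2] 8.0
[-4.21, -1.24, 0.2] 8.0
[-4.34, -0.64, 0.2] 8.0
[-4.39, -0.03, 0.2] 8.0
[-4.35, 0.58, 0.2] 8.0
[-4.23, 1.18, 0.2] 8.0
[-4.02, 1.76, 0.2] 8.0
[-3.74, 2.3, 0.2] 0
[-3.74, 2.3, 0.2] 0
[-3.74, 2.3, 0.2] 0
[-3.74, 2.3, 0.2] 0
[-3.74, 2.3, 0.2] 0
[-3.74, 2.3, 0.2] 0
[-3.74, 2.3, 0.2] 0
[-3.74, 2.3, 0.2] 0
  return _methods._mean(a, axis=axis, dtype=dtype,
  ret = ret.dtype.type(ret / rcount)
```

View pics/r_scene.png

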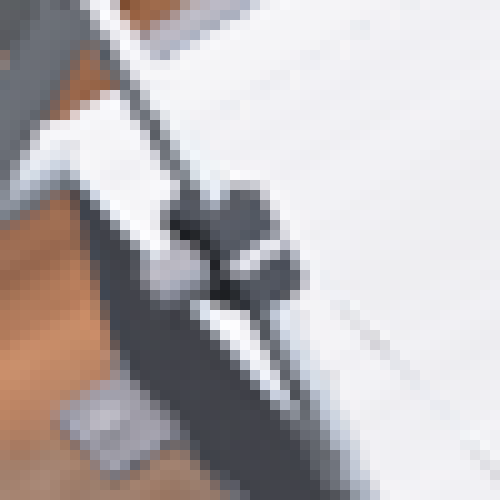

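View pics/r_top.png

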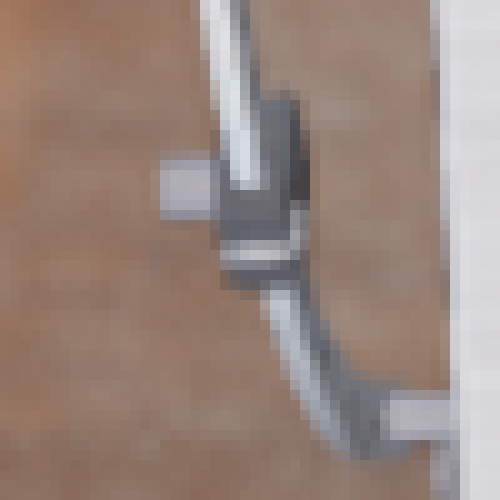

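The white index line is at (214.9,231.5) in the scene picture and (184.2,215.7) in the top picture. Both give an index of about 0.71 rad. Now moving to the latch.

```bash
python3 -m inch '[[-3.7,-2.35,0.2,0,0,8,4.5],[-4,-1.8,0.2,0,0,8,4.5],[-4.2,-1.25,0.2,0,0,8,4.5],[-4.35,-0.65,0.2,0,0,8,4.5],[-4.4,0,0.2,0,0,8,4.5]]' 60
python3 -m inch '[[-4.35,0.6,0.2,0,0,8,4.5],[-4.2,1.2,0.2,0,0,8,4.5],[-4,1.75,0.2,0,0,7.4,4.5],[-3.7,2.3,0.2,0,0,0,4.5],[-3.7,2.3,0.2,0,0,0,4.5]]'
python3 - <<'E'
from h import *
LG=SP+.07*(np.cos(.04)*-YB+np.sin(.04)*-XB)
p,r=pose(); print(p,yawerr(r)); plan([LG[0],LG[1],.20],6,0,0)
E
```

```text
clock: 2.3
tcp_pos: [0.3429, 0.3545, 0.2214]
orientation: [0.0, 0.516, 0.857, 0.0]
wrist_force: [1.8, 0.5, 0.1]
finger_gap: 0.0447
clock: 2.8
tcp_pos: [0.4723, 0.1782, 0.2115]
orientation: [0.0, 0.677, 0.736, 0.0]
wrist_force: [1.8, 0.3, -0.6]
finger_gap: 0.0452
[0.47229545 0.17821119 0.21148057] 0.01933397052583682
[-3.77, 2.23, 0.19] 0
[-3.77, 2.23, 0.19] 0
[-3.77, 2.23, 0.19] 0
[-3.77, 2.23, 0.19] 0
[-3.77, 2.23, 0.19] 0
[-3.77, 2.23, 0.19] 0
```

```bash
python3 -m inch '[[-3.8,2.2,0.2,0,0,0,4.5],[-3.8,2.2,0.2,0,0,0,4.5],[-3.8,2.2,0.2,0,0,0,4.5],[-3.8,2.2,0.2,0,0,0,4.5],[-3.8,2.2,0.2,0,0,0,4.5]]'
python3 -m inch '[[-2,1.2,0.2,0,0,0,4.5],[0,0,0,0,0,0,4.5],[0,0,0,0,0,0,4.5]]'
python3 - <<'E'
from h import *
LG=SP+.07*(np.cos(.04)*-YB+np.sin(.04)*-XB)
p,r=pose(); print(p,yawerr(r)); plan([LG[0],LG[1],.103],1,0,0)
c=vision.read_camera('top'); save(c,'top1'); P=cloud(c)
c=vision.read_camera('scene'); save(c,'scene1')
E
```

```text
clock: 3.3
tcp_pos: [0.5977, -0.0021, 0.2013]
orientation: [0.0, 0.677, 0.736, 0.0]
wrist_force: [0.0, 0.8, 0.1]
finger_gap: 0.0448
clock: 3.6
tcp_pos: [0.6102, -0.0196, 0.1988]
orientation: [-0.001, 0.677, 0.736, -0.0]
wrist_force: [-0.1, -0.5, 0.0]
finger_gap: 0.0449
[ 0.61018294 -0.01955739  0.19880733] -0.028160547795252996
[-1.78, 1.3, 9.58] 0
```

View pics/scene1.png

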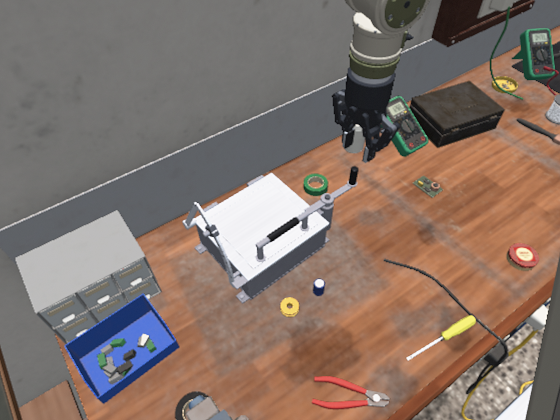

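The gripper is above the latch grip (353,175), with its tips near (370,150). Now I line up and go down.

```bash
python3 -m inch '[[-1.8,1.3,0,0,0,0,4.5],[0,0,2.5,0,0,0,4.5],[0,0,2.5,0,0,0,4.5],[0,0,0,0,0,0,4.5]]'
python3 - <<'E'
from h import *
LG=SP+.07*(np.cos(.04)*-YB+np.sin(.04)*-XB)
p,r=pose(); print(p,yawerr(r)); plan([LG[0],LG[1],.103],1,0,0)
c=vision.read_camera('scene'); save(c,'scene2')
cv2.imwrite('pics/s2.png',cv2.resize(cv2.imread('pics/scene2.png')[80:230,270:440],None,fx=4,fy=4))
E
```

```text
clock: 4.1
tcp_pos: [0.622, -0.0344, 0.1462]
orientation: [-0.003, 0.676, 0.737, -0.002]
wrist_force: [-1.2, 0.3, 0.0]
finger_gap: 0.0449
[ 0.62202538 -0.03436729  0.14619748] 0.13024887992134812
[-0.2, 0.26, 4.32] 0
```

View pics/s2.png

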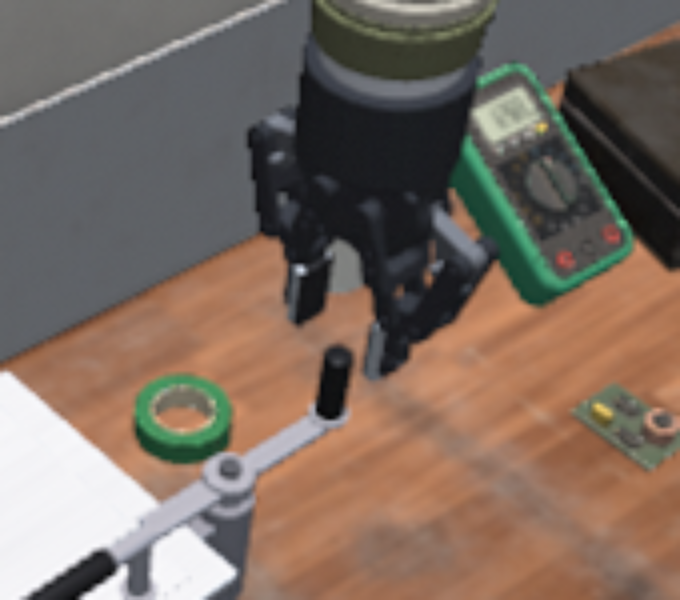

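The fingers straddle the grip, so I go down and close.

```bash
python3 -m inch '[[-0.2,0.2,2,0,0,0,4.5],[0,0,2.2,0,0,0,4.5],[0,0,0,0,0,0,4.5],[0,0,0,0,0,0,1.0],[0,0,0,0,0,0,1.0]]' 40
python3 -m inch '[[0,0,0,0,0,0,1.0],[0,0,0,0,0,0,1.0],[0,0,0,0,0,0,1.0]]'
python3 - <<'E'
from h import *
p,r=pose(); d=p-SP; print(p,d@XB,d@YB)
c=vision.read_camera('scene'); save(c,'scene3')
cv2.imwrite('pics/s3.png',cv2.resize(cv2.imread('pics/scene3.png')[80:230,270:440],None,fx=4,fy=4))
E
```

```text
clock: 4.65
tcp_pos: [0.6279, -0.0379, 0.1094]
orientation: [0.001, 0.677, 0.736, 0.001]
wrist_force: [-2.0, -1.0, 1.4]
finger_gap: 0.0166
clock: 4.95
tcp_pos: [0.6279, -0.038, 0.1094]
orientation: [0.001, 0.677, 0.736, 0.001]
wrist_force: [-3.0, -0.4, 6.1]
finger_gap: 0.0149
[ 0.62790761 -0.0380278   0.10939865] 0.00042565271261304013 -0.07213060086407598
```

View pics/s3.png

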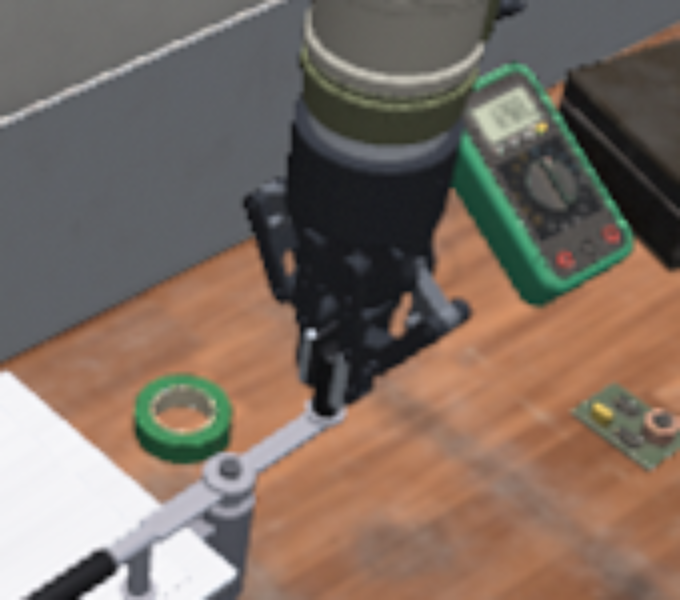

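Gripped (1.5 cm opening). I follow the quarter arc to the stop.

```bash
python3 -m inch '[[0.1,-1.1,0,0,0,0,1.0],[0.25,-1.07,0,0,0,0,1.0],[0.42,-1.02,0,0,0,0,1.0],[0.57,-0.94,0,0,0,0,1.0],[0.71,-0.84,0,0,0,0,1.0]]'
python3 -m inch '[[0.84,-0.71,0,0,0,0,1.0],[0.94,-0.57,0,0,0,0,1.0],[1.02,-0.42,0,0,0,0,1.0],[1.07,-0.25,0,0,0,0,1.0],[1.1,-0.1,0,0,0,0,1.0]]'
python3 -m inch '[[0,0,0,0,0,0,1.0],[0,0,0,0,0,0,1.0]]'
python3 - <<'E'
from h import *
p,r=pose(); d=p-SP; print(p,d@XB,d@YB,np.arctan2(-d@XB,-d@YB))
c=vision.read_camera('scene'); save(c,'scene4')
cv2.imwrite('pics/s4.png',cv2.resize(cv2.imread('pics/scene4.png')[80:230,250:440],None,fx=4,fy=4))
E
```

```text
clock: 5.5
tcp_pos: [0.5787, -0.0239, 0.1096]
orientation: [0.004, 0.678, 0.735, 0.001]
wrist_force: [2.4, -3.2, 2.3]
finger_gap: 0.0145
clock: 6.0
tcp_pos: [0.5526, 0.0255, 0.1093]
orientation: [0.002, 0.677, 0.736, 0.0]
wrist_force: [0.7, -3.4, 5.8]
finger_gap: 0.0148
clock: 6.2
tcp_pos: [0.5524, 0.0266, 0.1093]
orientation: [0.001, 0.677, 0.736, 0.001]
wrist_force: [-0.7, -0.6, 8.2]
finger_gap: 0.0146
[0.55244001 0.02660084 0.10931437] -0.06943097991861093 -0.0014745882594746212 1.549561330376868
```

View pics/s4.png

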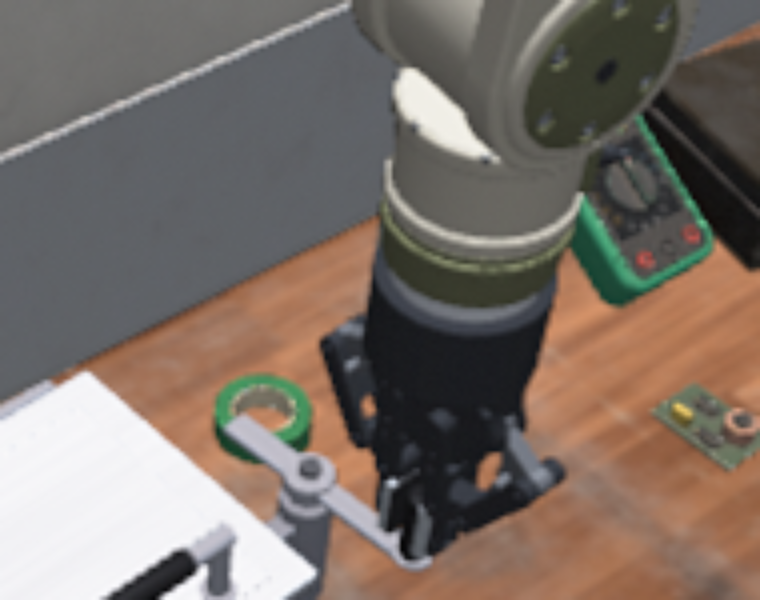

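The latch is open: the lever points to the front and the TCP angle is 1.55. I nudge it once, release, rise and move over the bar.

```bash
python3 -m inch '[[0.2,0,0,0,0,0,1.0],[0,0,0,0,0,0,1.0],[0,0,0,0,0,0,5],[0,0,0,0,0,0,5],[0,0,0,0,0,0,5]]'
python3 -m inch '[[0,0,-4,0,0,0,5],[0,0,-4,0,0,0,5],[0,0,0,0,0,0,5]]'
python3 - <<'E'
from h import *
p,r=pose(); print(p,yawerr(r)); plan([BAR[0],BAR[1],.18],4,0,0)
c=vision.read_camera('scene'); save(c,'scene5')
cv2.imwrite('pics/s5.png',cv2.resize(cv2.imread('pics/scene5.png')[80:280,190:440],None,fx=3,fy=3))
E
```

```text
clock: 6.75
tcp_pos: [0.5505, 0.0286, 0.1069]
orientation: [-0.001, 0.677, 0.736, -0.0]
wrist_force: [-0.3, -1.3, 0.9]
finger_gap: 0.0498
clock: 7.05
tcp_pos: [0.554, 0.0282, 0.1925]
orientation: [0.003, 0.677, 0.736, 0.003]
wrist_force: [1.0, -0.1, -0.2]
finger_gap: 0.0501
[0.55403819 0.0281729  0.19253953] 0.05545236504417147
[3.38, 1.19, 0.32] 0
[3.38, 1.19, 0.32] 0
[3.38, 1.19, 0.32] 0
[3.38, 1.19, 0.32] 0
```

View pics/s5.png

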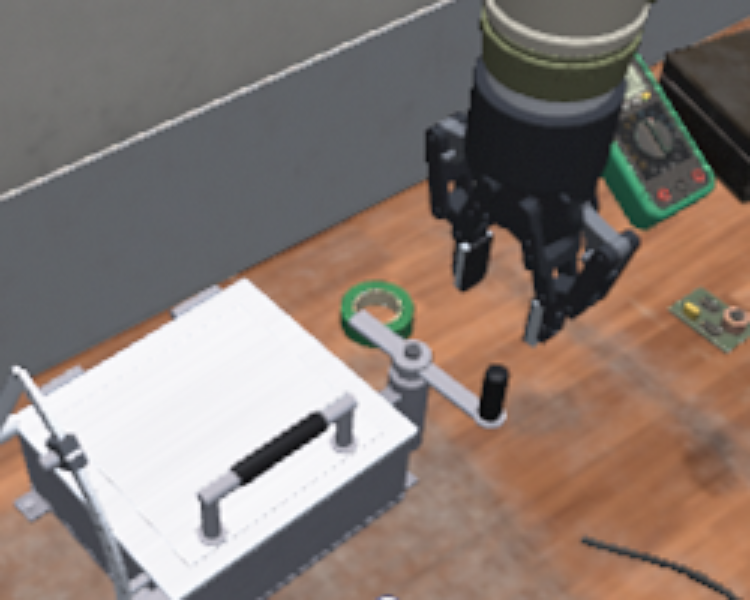

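The latch lever points straight to the front, with its grip at about (355,210) in the full picture, and nothing else has moved. Now over the bar.

```bash
python3 -m inch '[[3.4,1.2,0.2,0,0,0,5],[3.4,1.2,0.2,0,0,0,5],[3.4,1.2,0.2,0,0,0,5],[3.4,1.2,0.2,0,0,0,5],[0,0,0,0,0,0,5]]'
python3 -m inch '[[0,0,0,0,0,0,5],[0,0,0,0,0,0,5]]'
python3 - <<'E'
from h import *
p,r=pose(); print(p,yawerr(r)); plan([BAR[0],BAR[1],.108],1,0,0)
c=vision.read_camera('scene'); save(c,'scene6')
cv2.imwrite('pics/s6.png',cv2.resize(cv2.imread('pics/scene6.png')[80:280,190:440],None,fx=3,fy=3))
E
```

```text
clock: 7.6
tcp_pos: [0.587, 0.1714, 0.1769]
orientation: [-0.001, 0.675, 0.738, -0.001]
wrist_force: [-0.4, 0.5, -0.4]
finger_gap: 0.0498
clock: 7.8
tcp_pos: [0.5868, 0.167, 0.1783]
orientation: [-0.001, 0.677, 0.736, -0.001]
wrist_force: [-0.7, 0.1, 0.4]
finger_gap: 0.0498
[0.58679471 0.16696084 0.17830604] 0.009561901807063844
[-0.05, 0.37, 7.03] 0
```

View pics/s6.png

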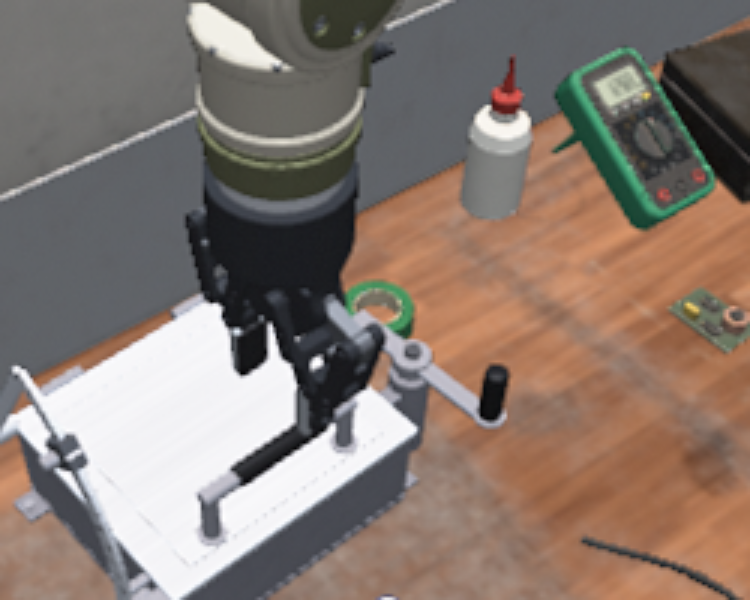

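The fingers straddle the bar. I go down and grip.

```bash
python3 -m inch '[[0,0.35,2.5,0,0,0,5],[0,0,2.5,0,0,0,5],[0,0,2,0,0,0,5],[0,0,0,0,0,0,5],[0,0,0,0,0,0,1.0]]' 90
python3 -m inch '[[0,0,0,0,0,0,1.0],[0,0,0,0,0,0,1.0],[0,0,0,0,0,0,1.0],[0,0,0,0,0,0,1.0]]'
python3 - <<'E'
from h import *
p,r=pose(); print(p,yawerr(r),(p-H)@XB,(p-H)@YB)
c=vision.read_camera('scene'); save(c,'scene7')
cv2.imwrite('pics/s7.png',cv2.resize(cv2.imread('pics/scene7.png')[80:280,190:440],None,fx=3,fy=3))
E
```

```text
clock: 8.35
tcp_pos: [0.5909, 0.167, 0.1096]
orientation: [-0.0, 0.678, 0.736, -0.0]
wrist_force: [-0.2, -1.2, -0.3]
finger_gap: 0.0367
clock: 8.75
tcp_pos: [0.5909, 0.1676, 0.1109]
orientation: [0.0, 0.677, 0.736, -0.0]
wrist_force: [-5.6, -1.9, 6.5]
finger_gap: 0.0122
[0.59085969 0.16759265 0.11090739] 0.023257558555326113 -0.1594679746915274 0.0008515171996404584
```

View pics/s7.png

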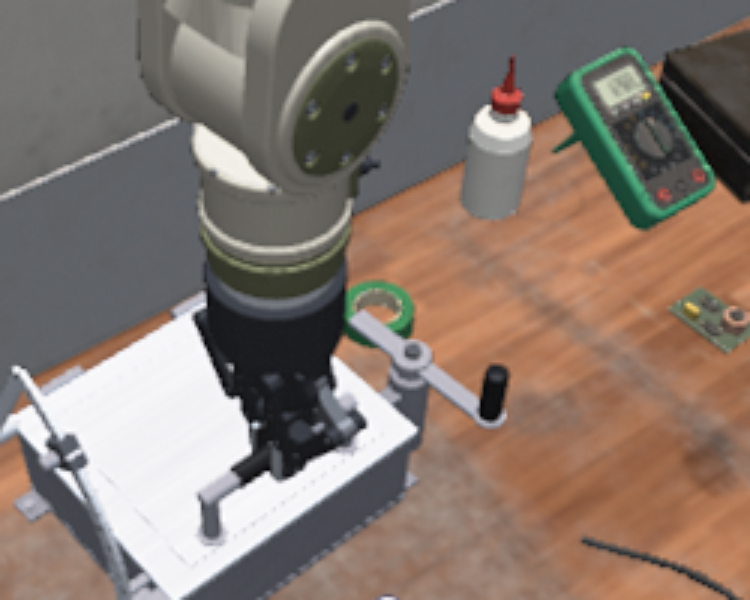

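Gripped on the sleeve. Next I compute the arc increments.

```bash
python3 - <<'E'
import numpy as np
t=np.linspace(0,.71,11); a=t+np.arctan2(.046,.16); r=np.hypot(.16,.046)
print(np.round(np.c_[t[1:],np.diff(-r*np.cos(a))*100,-np.diff(r*np.sin(a))*100],2))
E
```

```text
[[ 0.07  0.37 -1.12]
 [ 0.14  0.45 -1.09]
 [ 0.21  0.52 -1.06]
 [ 0.28  0.6  -1.02]
 [ 0.36  0.67 -0.98]
 [ 0.43  0.73 -0.93]
 [ 0.5   0.8  -0.87]
 [ 0.57  0.86 -0.81]
 [ 0.64  0.91 -0.75]
 [ 0.71  0.96 -0.68]]
```

```bash
python3 -m inch '[[0,0.37,-1.12,0,0,0,0.5],[0,0.45,-1.09,0,0,0,0.5],[0,0.52,-1.06,0,0,0,0.5],[0,0,0,0,0,0,0.5],[0,0,0,0,0,0,0.5]]' 90
python3 - <<'E'
from h import *
p,r=pose(); print(p,(p-H)@XB,(p-H)@YB)
b=p+.0141*ZB-H; print('theta est',np.arctan2(b[2],-b@XB)-.28,np.hypot(b[2],b@XB))
c=vision.read_camera('scene'); save(c,'scene8')
cv2.imwrite('pics/s8.png',cv2.resize(cv2.imread('pics/scene8.png')[80:280,190:440],None,fx=3,fy=3))
E
```

```text
clock: 9.3
tcp_pos: [0.603, 0.1686, 0.1433]
orientation: [-0.001, 0.677, 0.736, -0.001]
wrist_force: [-8.8, -3.2, 2.2]
finger_gap: 0.0121
[0.60296813 0.16855705 0.14325177] -0.14732126016218344 0.0008099231382031769
theta est 0.2087962378642324 0.1668608792260278
```

View pics/s8.png

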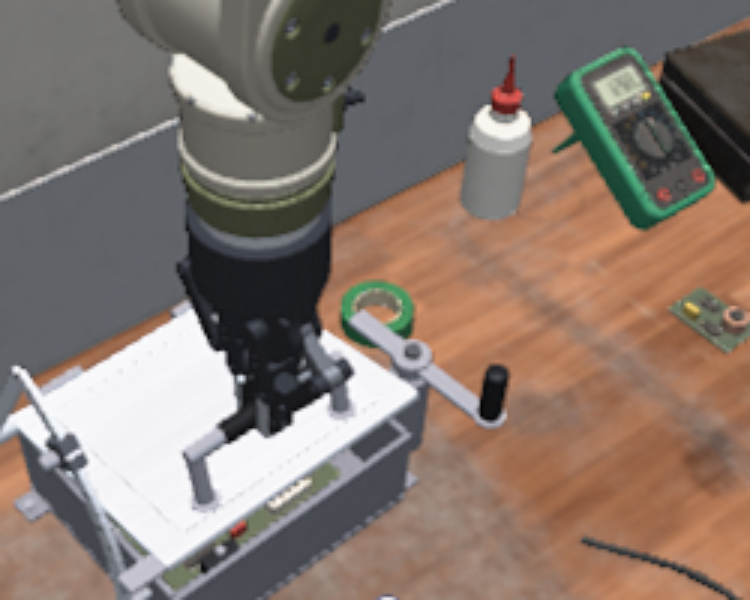

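The cover is lifting with the gripper at about 0.2 rad. I continue to about 0.64, then look.

```bash
python3 -m inch '[[0,0.6,-1.02,0,0,0,0.5],[0,0.67,-0.98,0,0,0,0.5],[0,0.73,-0.93,0,0,0,0.5],[0,0,0,0,0,0,0.5]]'
python3 -m inch '[[0,0.8,-0.87,0,0,0,0.5],[0,0.86,-0.81,0,0,0,0.5],[0,0.91,-0.75,0,0,0,0.5],[0,0,0,0,0,0,0.5],[0,0,0,0,0,0,0.5]]'
cat > m.py <<'E'
from h import *
import sys
np.set_printoptions(precision=3,suppress=True)
n=sys.argv[1]
p,r=pose(); b=p+.0141*ZB-H; th=np.arctan2(b[2],-b@XB)-.28; print('theta from TCP',th,np.hypot(b[2],b@XB))
for nm in('scene','top'):
    c=vision.read_camera(nm); save(c,n+nm); P=cloud(c); D=P-H
    yb=D@YB; xb=D@XB; zb=D[...,2]; rr=np.hypot(xb,zb); a=np.arctan2(zb,-xb)
    # cover top plane: RANSAC-ish fit on strips away from gripper
    for lo,hi in((-.095,-.06),(.06,.1)):
        m=(yb>lo)&(yb<hi)&(rr>.04)&(rr<.18)&(abs(a-th)<.13)&(c['depth']>0)
        if m.sum()>50:
            l=cv2.fitLine(np.c_[-xb[m],zb[m]].astype(np.float32),cv2.DIST_HUBER,0,.001,.001).ravel(); print(nm,'cover slope',np.arctan2(l[1]*np.sign(l[0]),abs(l[0])),m.sum())
    for lab in('pointer','index_mark','cover_grip','latch_grip'):
        for o in tip_of(c,lab)[:1]: print(nm,lab,np.round(o['location'],1),round(o['confidence'],2),at(c,*o['location'],1))
    for t in(th,.71):
        print(nm,'pred pointer',t,np.round(pix(c,H+.115*YB+.17*(-np.cos(t)*XB+np.sin(t)*ZB)),1),'mark',np.round(pix(c,H+.118*YB+.162*(-np.cos(t)*XB+np.sin(t)*ZB)),1))
    x0,y0=(170,160) if nm=='scene' else (150,150)
    cv2.imwrite(f'pics/{n}{nm}z.png',cv2.resize(cv2.cvtColor(c['pixels'],cv2.COLOR_RGB2BGR)[y0:y0+110,x0:x0+130],None,fx=5,fy=5,interpolation=0))
E
python3 m.py a
```

```text
clock: 9.75
tcp_pos: [0.6209, 0.1701, 0.1722]
orientation: [-0.002, 0.677, 0.736, -0.003]
wrist_force: [-14.1, -3.2, 0.9]
finger_gap: 0.0117
clock: 10.25
tcp_pos: [0.6445, 0.1721, 0.1975]
orientation: [-0.003, 0.677, 0.736, -0.004]
wrist_force: [-20.0, -5.4, 10.6]
finger_gap: 0.0114
theta from TCP 0.6180535542211285 0.16953893361152284
scene cover slope 0.58988184 256
scene cover slope 0.594789 562
scene pointer [218.1 243.2] 0.75 [0.596 0.293 0.179]
scene cover_grip [262.5 184.2] 0.89 [0.631 0.179 0.22 ]
scene latch_grip [351.  213.8] 0.77 [0.552 0.032 0.113]
scene pred pointer 0.6180535542211285 [221.3 238.3] mark [217.9 238.5]
scene pred pointer 0.71 [217.1 230.4] mark [213.9 231. ]
top latch_grip [342.4 259.7] 0.62 [0.553 0.029 0.138]
top pred pointer 0.6180535542211285 [186.  225.8] mark [184.4 221.9]
top pred pointer 0.71 [184.4 219.6] mark [182.8 215.9]
```

View pics/ascenez.png

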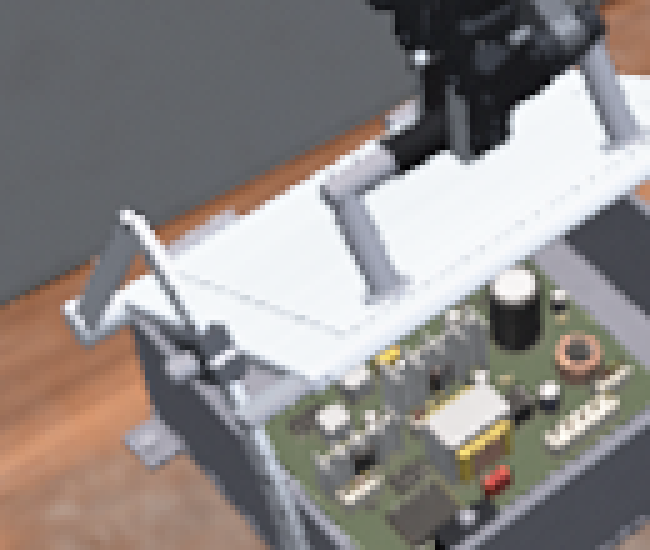

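View pics/atopz.png

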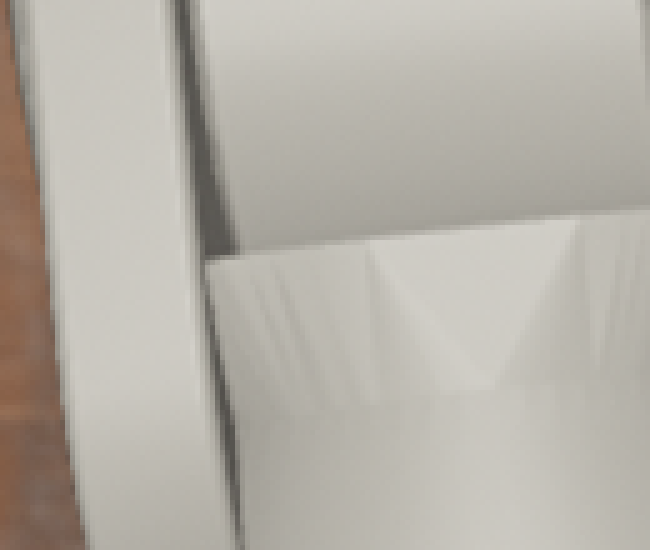

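The rider's white line is unmoved at (214.4,231.4). The cover plane fits give 0.59 rad, while the TCP estimate is 0.62, so the bar has rolled a few mm in the fingers. The top view is blocked by the arm. I raise the remaining 0.12 rad in small steps, with slightly more lift to relieve the radial load.

```bash
python3 -m inch '[[0,0.4,-0.5,0,0,0,0.5],[0,0.4,-0.45,0,0,0,0.5],[0,0.3,-0.25,0,0,0,0.5],[0,0,0,0,0,0,0.5],[0,0,0,0,0,0,0.5]]'
python3 m.py b | grep -v top
```

```text
clock: 11.25
tcp_pos: [0.6575, 0.1731, 0.2082]
orientation: [-0.002, 0.677, 0.736, -0.003]
wrist_force: [-11.7, -3.5, 1.9]
finger_gap: 0.0114
theta from TCP 0.7172496789916972 0.1706171861007252
scene cover slope 0.6909998 209
scene cover slope 0.69333154 420
scene pointer [213.1 233.3] 0.91 [0.61  0.292 0.19 ]
scene index_mark [216.3 233.5] 0.48 [0.603 0.29  0.196]
scene cover_grip [257.2 177.9] 0.81 [0.644 0.182 0.226]
scene latch_grip [349.7 211.6] 0.73 [0.569 0.017 0.093]
scene pred pointer 0.7172496789916972 [216.8 229.8] mark [213.6 230.4]
scene pred pointer 0.71 [217.1 230.4] mark [213.9 231. ]
```

View pics/bscenez.png

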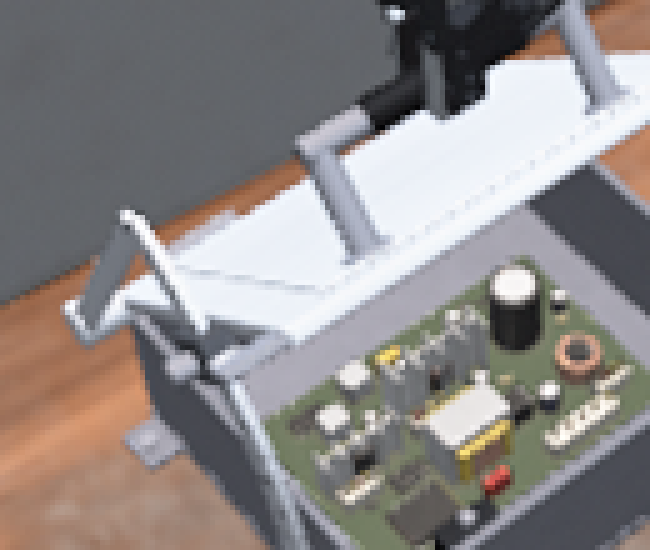

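The pointer blade now lies over the rider's middle and hides the white line. The cover fits give 0.692, and the pointer is about 1.5 px below the 0.71 prediction. One last small lift.

```bash
python3 -m inch '[[0,0.2,-0.15,0,0,0,0.5],[0,0,0,0,0,0,0.5],[0,0,0,0,0,0,0.5],[0,0,0,0,0,0,0.5],[0,0,0,0,0,0,0.5]]'
python3 m.py d | grep -v top; python3 -c "
from h import *
s=get_state();print(s['clock'],s['qvel'],s['wrist_force'],s['finger_gap'])"
```

```text
clock: 12.25
tcp_pos: [0.6591, 0.1732, 0.2093]
orientation: [-0.002, 0.677, 0.736, -0.003]
wrist_force: [-11.9, -3.7, 0.5]
finger_gap: 0.0115
theta from TCP 0.7281391628295997 0.1706767916931187
scene cover slope 0.6987468 197
scene cover slope 0.70083547 395
scene pointer [213.1 230.8] 0.84 [0.618 0.289 0.186]
scene index_mark [213.9 233.7] 0.41 [0.606 0.293 0.194]
scene cover_grip [258.  174.2] 0.86 [0.644 0.18  0.234]
scene latch_grip [352.7 212.4] 0.97 [0.55  0.03  0.118]
scene pred pointer 0.7281391628295997 [216.3 228.8] mark [213.1 229.5]
scene pred pointer 0.71 [217.1 230.4] mark [213.9 231. ]
12.75 [-0.00118198  0.0011585  -0.00010292 -0.00127476  0.00065846  0.00128562] [-12.48219163  -3.71480477   1.25157895] 0.011539603454237726
```

View pics/dscenez.png

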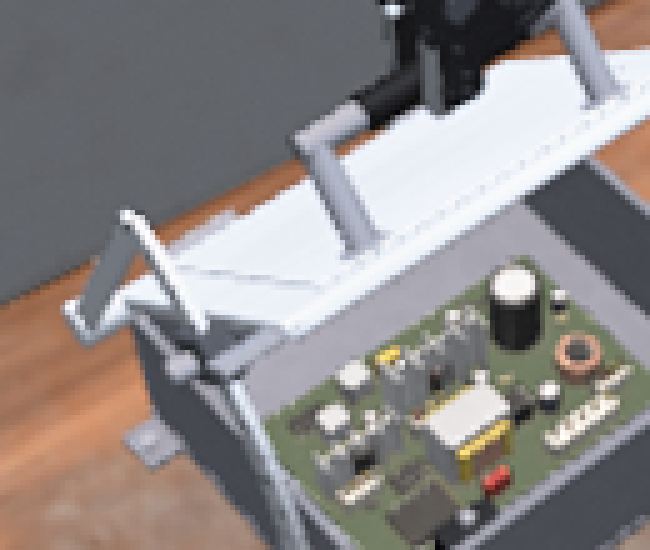

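View pics/dscene.png

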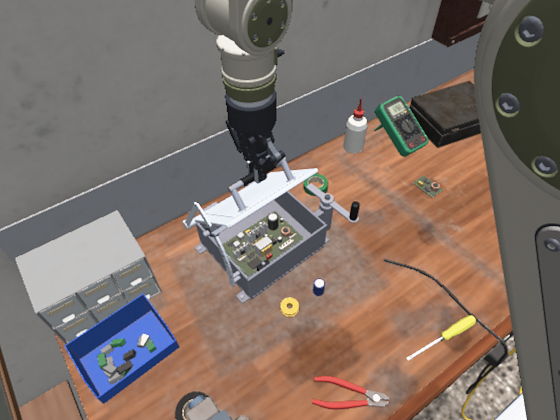

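The pointer blade is centred on the rider at about (214,231). The cover measures 0.70 rad against 0.70–0.715 for the rider. The latch grip is still at the front (353,210), the bystanders are in place, and the arm and fingers are steady. Handing in.

```bash
python3 -c "
from h import *
print(workorder.hand_in())"
```

```text
the job is handed in; nothing more can be done
None
```

I turned the latch fully open, then lifted the cover by its bar handle to the index rider. I handed in at about 12.8 s with the gripper still holding the cover there at 90 N. The hand-in reports no verdict.

**Last checks:**
- **Alignment:** the cover plane fits gave 0.70 rad. The rider read 0.70 and 0.71 from its white line, and up to 0.73 from the depth points. That is a gap of 0.00–0.03 rad, against the 0.07 allowed. In the scene picture the pointer lies across the rider's middle.
- **Stillness:** the arm and finger opening were steady, with a wrist force of about 13 N.
- **Latch:** the arm position put it at about 1.55 rad just before a last nudge towards the stop. It was still pointing to the front in the final picture.
- **Rider and bystanders:** the rider had not moved when the cover was at 0.59 rad; at the end the pointer hid its white line. Nothing on the bench looked shifted in the final picture.

**Checks that disagreed or failed:**
- The cover angle worked out from the arm position read 0.728, about 0.03 above the plane fit. The bar rolled or slid a few mm in the fingers, so I relied on the images.
- The top camera was blocked by the arm during the lift, so the final alignment rests on the scene camera alone.

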